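# Open the combination lock box on the electronics bench

### The arm

A 6-joint arm with a two-finger parallel gripper is mounted at the origin on the work surface. World frame = base frame: x ahead of the robot, y to its left, z up, the work surface at z = 0. Lengths are in m, angles in degrees, forces in N, time in s.
With the tool pointing down it reaches from about 0.3 to 0.75 m from the base axis. Payload 8.5 kg.
Tool frame: the origin (TCP) lies midway between the tips of the shut fingers; the grasp point (between the pads) lies env.tcp_to_grasp behind it (env.tcp_to_grasp is the distance from the TCP to the grasp point, in m); z points along the fingers, y is the line along which they close (so a half turn about z gives the same grasp; the last joint's range is limited). The gripper opens to 85 mm and grips with 20 to 120 N. Pads are 22 mm wide; open, the fingers measure 114 mm over their backs; the gripper's body (76 mm by 85 mm) begins 54 mm behind the grasp point. The pads swing forward as they close: fully open they stand 13 mm farther back than shut.
Start: joints at [-85.502, 21.807, 74.336, -0, 83.858, -12.336], TCP at [0.159, -0.526, 0.231] pointing down, gripper open.
Joint ranges: [-178.18, 178.18], [-50.72, 133.34], [12.68, 142.11], [-81.47, 261.47], [9.98, 163.14], [-165.26, 165.26]. Speed limits (degrees/s): [136.94, 136.94, 180, 180, 180, 180].

### API

Orientations are given as a 3x3 rotation matrix whose columns are the frame's x, y, z axes.
In Python, from rig import observe, optics, job, env gives the robot as it stands. The module is installed in compiled form; this text tells all that it offers.
- The arm moves only by the shell command python3 -m jog 'ROWS' [FORCE]. ROWS is JSON, a list of rows, each a list of 7 numbers: the turn, a rotation vector about the tool's x, y, z in rad, then the shift along the tool's x, y, z in m, then the opening in per cent of the stroke, from 0 (shut) to 100 (fully open). A call has 1 to 10 rows; each row shifts and turns the commanded pose from where the row before left it, along the tool's axes as they then stand; what a row does not reach is not made up. A row lasts 1/8 s, in which the tool goes at most 62.5 mm and 10.7 degrees, less where a joint would pass 70% of its speed; a pose out of reach is approached as far as the arm can. A call is refused whole if a number of a shift passes 0.0625 or a number of a turn 0.188, either way. A call with a gripper value outside its range is refused whole. The fingers move at their own pace and stop on an object; FORCE is the grip in N (left out, the last holds). Time passes only in rows, so rows that do not move let the fingers close. It gives the time, the measured TCP pose, the force, the opening and the grip force at its end, in the units of the state.
- observe(): the state, without advancing time (a new reading comes with each control period).
- optics.get_image(name): name is "scene" or "top"; returns a dict with "pixels" (384x512x3 uint8, red, green, blue), "mtx" (3x3 intrinsics, pixels), "rvec" (rotation vector, rad) and "tvec" (3), from world to camera coordinates, as OpenCV has them. Camera axes: x right, y down, z forward; pixel columns grow to the right and rows downward; lengths in m; the calibration is good to about 2 mm. A picture is of the moment at which its call begins. There is no depth.
- job.close_job(): hands the job in; it is judged then, once.
The state is a dict: "time_s": time; "q": joint angles; "qvel": joint speeds; "joint_efforts": joint torques, N m; "position": TCP position; "tool_rot": TCP orientation; "ft_force": force on the tool from outside, world axes, zero at the start; "wrist_torque": the same for the moment, N m; "grip_width": finger opening in m; "gripper_force": force on a finger pad.
Only numpy, scipy, OpenCV 4.12 (cv2) and the standard library are available. Lean on these libraries where they do the work, as an engineer would, in place of code of your own. Each camera call takes 0.05 s, during which the arm holds its last target. There are 200 camera calls.

### The job

Unlock the prototype lock box and open it: turn its dial right (clockwise) to 2, then left past zero to 10, then right past zero to 1, pausing about half a second on each number and never running more than half a division beyond 2 or 10. Only then slide the red bolt knob away from the dial to the end of its travel and pull the drawer open by at least 60 mm; leave the dial on 1, let go of everything, and do not disturb the mug, the yellow meter or the jar.

Things in the scene. Friction and masses are not known exactly. Their poses are not given: they have to be found in the camera images.
- lockbox: Grey steel lock box fixed on the bench, 220 mm deep (x) by 340 mm wide (y) by 110 mm high. Origin: under the centre of its footprint, on the bench. Its x points from the blue drawer front to the back, its y to the left as seen by somebody standing at the drawer front, z up. All its parts are in line with it.
- dial (a joint): Angle of the combination dial in rad: clockwise from above (right) is positive, 0 = pointer on the number 0, counting on beyond full turns. One number is 0.5236 rad, so 2 is at +1.047, 10 at -1.047 and 1 at +0.524. It starts within 0.6 rad of 0, has no detents, stays where it is left, and takes about 0.05 N m to turn.
- dial_grip (a point): Point on the dial's vertical axis at gripping height, 145 mm above the bench, at x -35, y -75 mm in the lock box's frame. The dial is a steel disc (72 mm across) with an upright aluminium grip bar across it: 66 mm long, 16 mm thick, its top 15 mm above this point, the disc 25 mm below. Site x runs along the bar to the pointer end, marked by a red stripe on the bar's top and end.
- dial_zero (a point): Middle of the long red mark, the number 0, on the fixed black scale plate (120 mm across, its top 114 mm above the bench) round the dial; it lies 48 mm from the dial's axis towards the back of the box, away from the drawer. There are 12 marks, one number every 30 degrees, counted 0 to 11 clockwise from above; 3, 6 and 9 are longer white marks.
- bolt (a joint): Travel of the slide bolt in m: 0 = shot home through the keeper staple on the drawer, 0.045 = end stop, fully drawn. It grows along the lock box's +y axis, away from the dial. It takes about 3 N and stays where it is left. It starts within 4 mm of home.
- bolt_knob (a point): Point on the axis of the red upright bolt knob (22 mm diameter), 151 mm above the bench, 16 mm below the knob's top, 27 mm above the rails of its channel. At bolt travel 0 it is at x -95, y +105 mm in the lock box's frame. The keeper staple, 38 mm (x) by 12 mm (y), 28 mm high above the box's top, stands on the drawer at x -98, y +68 mm.
- drawer (a joint): Opening of the drawer in m: 0 = shut, 0.095 = end stop. It slides out along the lock box's -x axis. It takes about 2 N plus damping, and stays where it is left.
- drawer_handle (a point): Middle, on the axis, of the drawer's steel bar handle: a round bar of 12 mm diameter, 130 mm long along the lock box's y, on posts 55 mm either side of the middle. It lies 82 mm above the bench (28 mm below the box's top), 42 mm in front of the drawer's face (36 mm free gap behind the bar), and with the drawer shut at x -165, y 0 mm in the lock box's frame.
- mug: White mug, 80 mm wide, 95 mm high, standing near the box's front left corner (+y side). Origin under its centre. Leave it alone.
- meter: Yellow handheld multimeter lying flat, 160 x 85 x 46 mm, near the box's front right corner (-y side). Origin under its centre. Leave it alone.
- jar: Small jar with a blue cap, 52 mm diameter, 70 mm high, standing on the box's top near its rear left corner. Origin under its centre. Leave it alone.

How it is judged:
By the outcome, as a careful person would: the job done as asked, in the order asked, and still so for the second after the job is handed in, with the robot touching nothing.
It also fails if it takes over 64 s, if anything falls off the work surface, if the arm or the gripper's body presses on something with over 40 N, if the wrist force passes 120 N, or if a joint passes its speed limit or range.

## Working session

There is one attempt and no reset: what is moved stays moved. The work goes in short steps, Python scripts to look and compute and a shell command to move; the robot and the scene stay as the last step left them, time stands still between calls to the robot, and variables do not carry over. Pictures are saved under pics/ and viewed, at most 10 in all, crops included, and the job is handed in when it is done.

```bash
mkdir -p pics; python3 - <<'E'
from rig import observe, optics, env
import cv2,numpy as np
s=observe(); print({k:np.round(s[k],3).tolist() for k in ("time_s","position","tool_rot","grip_width")}, env.tcp_to_grasp)
for n in("scene","top"):
    d=optics.get_image(n); np.savez(f"pics/{n}0.npz",**d)
    cv2.imwrite(f"pics/{n}0.png",d["pixels"][:,:,::-1]); print(n,d["mtx"].tolist(),(-cv2.Rodrigues(d["rvec"])[0].T@np.ravel(d["tvec"])).round(3))
E
```

```text
{'time_s': 0.0, 'position': [0.159, -0.526, 0.231], 'tool_rot': [[0.957, 0.29, -0.0], [0.29, -0.957, 0.001], [0.0, -0.001, -1.0]], 'grip_width': 0.086} 0.0187
scene [[484.5265310449322, 0.0, 264.5809519579132], [0.0, 484.5265310449322, 197.47850552914852], [0.0, 0.0, 1.0]] [ 1.17  -0.518  1.027]
top [[358.3128261225757, 0.0, 254.2238034341063], [0.0, 358.3128261225757, 197.94135767003945], [0.0, 0.0, 1.0]] [ 0.559 -0.011  1.053]
```

View pics/top0.png

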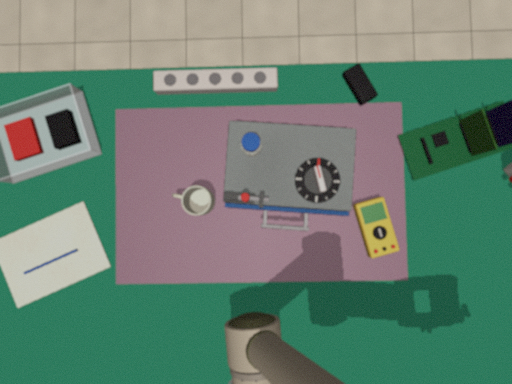

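View pics/scene0.png

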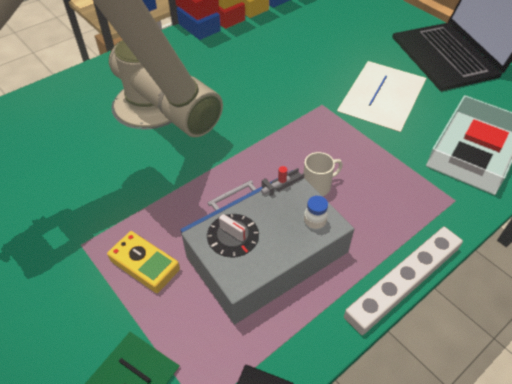

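The top view shows the box around (290,167), the dial at (318,180), the red knob at (245,198), the handle bar near (285,227), the mug at (197,200), the meter at (377,227) and the jar at (251,142). The scene view shows the same, with the dial at (233,235) and the knob at (283,173).

```bash
cat > h.py <<'E'
import numpy as np,cv2
def load(n): return dict(np.load(f"pics/{n}.npz"))
def ray(d,uv,z):
    R=cv2.Rodrigues(d["rvec"])[0]; c=-R.T@np.ravel(d["tvec"])
    r=R.T@np.linalg.solve(d["mtx"],[uv[0],uv[1],1]); return c+r*(z-c[2])/r[2]
def proj(d,P): return cv2.projectPoints(np.float64(P).reshape(-1,1,3),d["rvec"],d["tvec"],d["mtx"],None)[0].reshape(-1,2)
def blobs(mask,amin=4):
    n,l,s,c=cv2.connectedComponentsWithStats(mask.astype(np.uint8)); return [(s[i].tolist(),c[i].round(2).tolist(),l==i) for i in range(1,n) if s[i][4]>=amin]
def red(p):
    p=p.astype(int); return (p[...,0]>110)&(p[...,0]>1.8*p[...,1])&(p[...,0]>1.8*p[...,2])
E
python3 - <<'E'
from h import *
for n,(x0,y0,x1,y1) in {"top":(180,110,410,265),"scene":(90,140,370,320)}.items():
    d=load(n+"0");p=d["pixels"]
    for s,c,_ in blobs(red(p)):
        if x0<c[0]<x1 and y0<c[1]<y1: print(n,"red",s,c)
    g=p.astype(int).max(2); 
    for s,c,m in blobs((g<45),150):
        if x0<c[0]<x1 and y0<c[1]<y1:
            k=max(cv2.findContours(m.astype(np.uint8),0,2)[0],key=cv2.contourArea); e=cv2.fitEllipse(cv2.convexHull(k)); print(n,"dark",s,c,np.round(e[0],2),np.round(e[1],1),ray(d,e[0],.114).round(4))
cr=lambda n,x,y,w,h,f:cv2.resize(load(n+"0")["pixels"][y:y+h,x:x+w,::-1],None,fx=f,fy=f,interpolation=cv2.INTER_CUBIC)
cv2.imwrite("pics/ct.png",cr("top",215,110,150,130,5.0)[:600]); 
cv2.imwrite("pics/cs.png",cr("scene",175,150,190,150,4))
E
```

```text
top red [317, 158, 4, 7, 25] [318.44, 161.12]
top red [241, 193, 8, 9, 64] [244.7, 196.84]
top red [392, 245, 3, 3, 7] [392.71, 246.0]
top red [375, 250, 2, 3, 6] [375.5, 251.0]
scene red [279, 166, 8, 17, 117] [282.3, 173.5]
scene red [129, 235, 4, 4, 12] [130.33, 236.5]
scene red [241, 245, 7, 8, 29] [244.17, 248.24]
scene red [114, 249, 4, 4, 13] [115.38, 250.62]
```

```bash
python3 -c "
import cv2;a=cv2.imread('pics/ct.png');print(a.shape,cv2.imread('pics/cs.png').shape)"
```

```text
(600, 750, 3) (600, 760, 3)
```

View pics/ct.png

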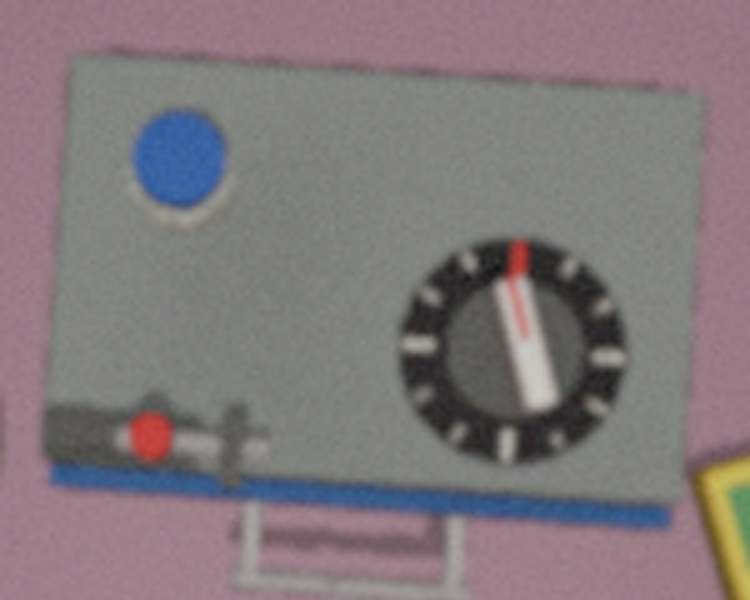

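View pics/cs.png

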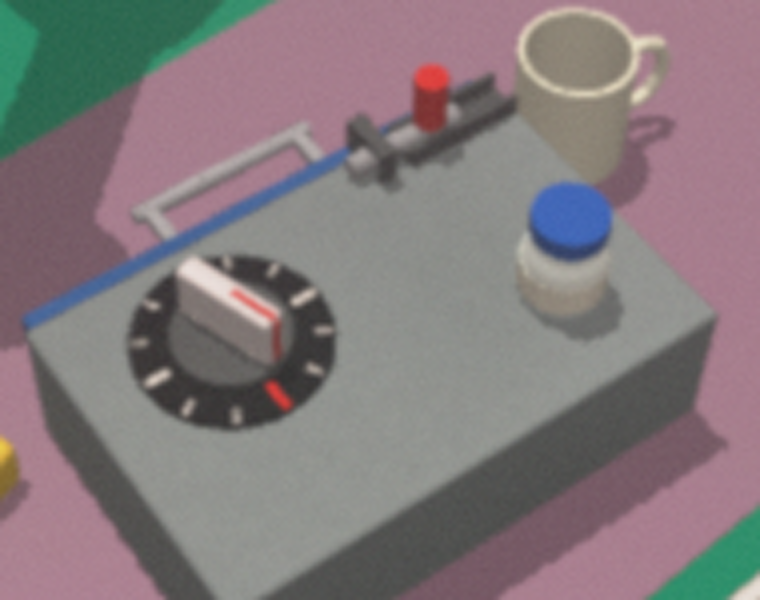

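The crops show plate centre (513,351), marks 0/3/6/9 at (518,258), (608,357), (508,445), (419,344), and bar top ends about (508,278) and (543,410) in the top crop (pixel = 215+u/5, 110+v/5). The dial points about 18° left of 0. The scene crop (4x from 175,150) has the knob top at (432,76), and the staple right of it.

```bash
python3 - <<'E'
from h import *
t=load("top0"); s=load("scene0")
T=lambda u,v:((u+.5)/5-.5+215,(v+.5)/5-.5+110)
S=lambda u,v:((u+.5)/4-.5+175,(v+.5)/4-.5+150)
W=lambda u,v,z:ray(t,T(u,v),z)[:2]; V=lambda u,v,z:ray(s,S(u,v),z)[:2]
ang=lambda v:np.degrees(np.arctan2(v[1],v[0])).round(2)
print("centre top",W(513.3,351,.114),"scene plate", V((128+335)/2,(254+430)/2,.114))
print("0-6",ang(W(518,258,.114)-W(508,445,.114)),"3-9",ang(W(608,357,.114)-W(419,344,.114))+90,"back edge",ang(W(703,93,.11)-W(73,55,.11))+90, "front", ang(W(680,502,.11)-W(45,460,.11))+90)
print("scene 0-6",ang(V(279,396,.114)-V(190,268 if 0 else 268,.114)))
print("corners BL BR",W(73,55,.11),W(703,93,.11))
print("bar top",ang(W(508,278,.16)-W(543,410,.16)),(W(508,278,.16)+W(543,410,.16))/2)
print("bar scene", V(280,325,.16),V(190,265,.16),ang(V(280,325,.16)-V(190,265,.16)))
# automatic: bar bright mask
p=t["pixels"].astype(int); m=(p.min(2)>165); sub=np.zeros_like(m); sub[160:200,310:330]=m[160:200,310:330]
for a,c,k in blobs(sub,20):
    r=cv2.fitLine(np.argwhere(k)[:,::-1].astype(np.float32),2,0,.01,.01).ravel(); q=np.array(c)
    print("bar auto",a,c,ang(ray(t,q-10*r[:2],.16)[:2]-ray(t,q+10*r[:2],.16)[:2]),ray(t,q,.16)[:2])
print("knob top",W(151,432,.167),"knob scene",V(432,76,.167))
print("handle ends",W(235,580,.082),W(467,595,.082))
print("mug rim", ray(t,(197,200),.095), "jar",W(180,157,.18))
E
```

```text
centre top [ 0.64219856 -0.15658694] scene plate [ 0.64630028 -0.15699164]
0-6 -4.48 3-9 -5.1200000000000045 back edge -4.849999999999994 front -4.849999999999994
scene 0-6 -8.67
corners BL BR [0.80522469 0.07227863] [ 0.77702831 -0.26034804]
bar top 13.31 [ 0.64156197 -0.15558478]
bar scene [ 0.68073521 -0.1479113 ] [ 0.6165779  -0.16092207] 11.46
bar auto [315, 168, 11, 23, 84] [320.57, 181.83] 17.64 [ 0.63290254 -0.15753645]
knob top [0.60088353 0.0314072 ] knob scene [0.60029795 0.03404693]
handle ends [ 0.52394721 -0.00858342] [ 0.51373097 -0.1333775 ]
mug rim [0.59597431 0.16347323 0.095     ] jar [0.73514129 0.01423848]
```

```bash
python3 -m jog '[[0,0,0,0.02,-0.0075,0,60],[0,0,0,0.04,-0.015,0,60],[0,0,0,0.055,-0.0206,0,60],[0,0,0,0.055,-0.0206,0,60],[0,0,0,0.055,-0.0206,0,60],[0,0,0,0.055,-0.0206,0,60],[0,0,0,0.055,-0.0206,0,60],[0,0,0,0.055,-0.0206,0,60],[0,0,0,0.055,-0.0206,0,60],[0,0,0,0.055,-0.0206,0,60]]' 40
python3 -m jog '[[0,0,0.04,0.045,-0.017,0,60],[0,0,0.037,0.0244,-0.009,0,60],[0,0,0,0,0,0,60],[0,0,0,0,0,0,60]]'
cat >> h.py <<'E'
def st(tx=None,ty=None,tz=None):
    from rig import observe
    s=observe(); R=np.array(s["tool_rot"]); P=np.array(s["position"])
    print("t",round(s["time_s"],2),"P",P.round(4),"yaw",np.degrees(np.arctan2(R[1,0],R[0,0])).round(2),"tilt",R[2].round(3),"q",np.round(s["q"],1),"F",np.round(s["ft_force"],1),"M",np.round(s["wrist_torque"],2),"w",round(s["grip_width"],4),"gf",np.round(s["gripper_force"],1))
    if tx is not None: print("tool shift", (R.T@(np.array([tx,ty,P[2] if tz is None else tz])-P)).round(4))
E
python3 -c "
from h import *; st(.642,-.1565,.127)"
```

```text
time_s: 1.35
position: [0.585, -0.1996, 0.2313]
tool_rot: [[0.957, 0.29, -0.0], [0.29, -0.957, 0.0], [-0.0, -0.0, -1.0]]
ft_force: [0.8, -1.0, 0.7]
grip_width: 0.0514
gripper_force: 0.0
time_s: 1.85
position: [0.6426, -0.158, 0.2313]
tool_rot: [[0.976, 0.216, -0.001], [0.216, -0.976, 0.0], [-0.001, -0.0, -1.0]]
ft_force: [-0.0, 0.3, -0.3]
grip_width: 0.0514
gripper_force: 0.0
t 1.85 P [ 0.6426 -0.158   0.2313] yaw 12.45 tilt [-0.001 -0.    -1.   ] q [-24.   33.5  54.2  -0.   92.3  53.5] F [-0.   0.3 -0.3] M [-0.02  0.05  0.03] w 0.0514 gf 0.0
tool shift [-0.0002 -0.0015  0.1043]
```

```bash
python3 -m jog '[[0,0,0,0,-0.0015,0.02,60],[0,0,0,0,0,0.03,60],[0,0,0,0,0,0.03,60],[0,0,0,0,0,0.015,60],[0,0,0,0,0,0.008,60],[0,0,0,0,0,0,60]]'
python3 - <<'E'
from rig import optics
from h import *
st(.642,-.1565,.127)
d=optics.get_image("scene"); cv2.imwrite("pics/s1.png",cv2.resize(d["pixels"][140:300,130:370,::-1],None,fx=3.3,fy=3.3,interpolation=2))
E
```

```text
time_s: 2.6
position: [0.6428, -0.157, 0.1287]
tool_rot: [[0.977, 0.215, 0.0], [0.215, -0.977, -0.0], [0.0, 0.0, -1.0]]
ft_force: [0.2, 0.1, 0.3]
grip_width: 0.0516
gripper_force: 0.0
t 2.6 P [ 0.6428 -0.157   0.1287] yaw 12.41 tilt [ 0.  0. -1.] q [-24.   37.5  63.8   0.   78.7  53.6] F [0.2 0.1 0.3] M [-0.01 -0.   -0.  ] w 0.0516 gf 0.0
tool shift [-0.0007 -0.0006  0.0017]
```

View pics/s1.png

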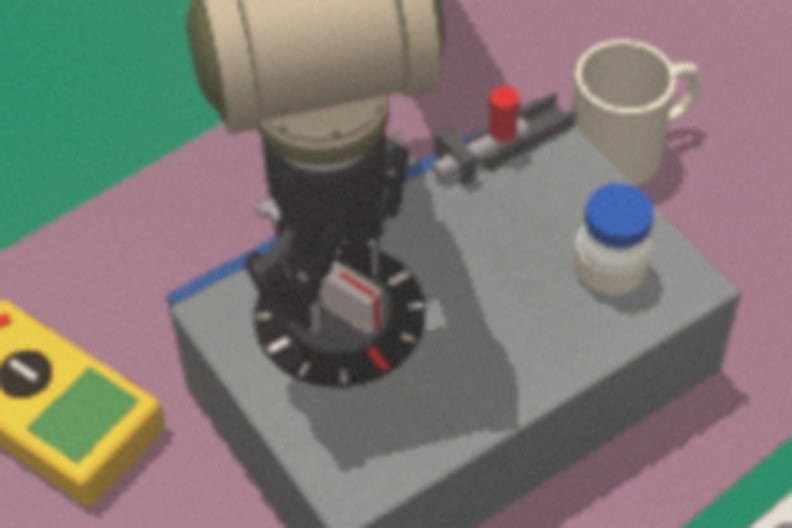

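The fingers straddle the bar (its pointer end shows at (360,290)); closing now.

```bash
python3 -m jog '[[0,0,0,0,0,0,30],[0,0,0,0,0,0,10],[0,0,0,0,0,0,10],[0,0,0,0,0,0,10],[0,0,0,0,0,0,10],[0,0,0,0,0,0,10]]' 30
python3 -c "
from h import *; st()"
```

```text
time_s: 3.4
position: [0.6429, -0.1559, 0.1291]
tool_rot: [[0.976, 0.216, 0.001], [0.216, -0.976, 0.001], [0.001, -0.001, -1.0]]
ft_force: [-0.5, 5.1, 4.6]
grip_width: 0.0155
gripper_force: 31.1
t 3.4 P [ 0.6429 -0.1559  0.1291] yaw 12.46 tilt [ 0.001 -0.001 -1.   ] q [-23.9  37.5  63.8   0.1  78.7  53.6] F [-0.5  5.1  4.6] M [0.66 0.23 0.02] w 0.0155 gf 31.1
```

```bash
python3 -m jog '[[0,0,0.08,0,-0.001,0,10],[0,0,0.15,0,0,0,10],[0,0,0.15,0,0,0,10],[0,0,0.15,0,0,0,10],[0,0,0.15,0,0,0,10],[0,0,0.15,0,0,0,10],[0,0,0.15,0,0,0,10],[0,0,0.15,0,0,0,10],[0,0,0.13,0,0,0,10],[0,0,0.089,0,0,0,10]]'
python3 -m jog '[[0,0,0,0,0,0,10],[0,0,0,0,0,0,10]]'
python3 -c "
from h import *; st()"
```

```text
time_s: 4.65
position: [0.6435, -0.1543, 0.1292]
tool_rot: [[0.423, -0.906, 0.003], [-0.906, -0.423, 0.002], [-0.0, -0.003, -1.0]]
ft_force: [4.4, 6.8, 3.0]
grip_width: 0.0152
gripper_force: 30.9
time_s: 4.9
position: [0.6435, -0.1543, 0.1291]
tool_rot: [[0.426, -0.905, 0.003], [-0.905, -0.426, 0.002], [-0.0, -0.003, -1.0]]
ft_force: [4.0, 7.5, 3.2]
grip_width: 0.0156
gripper_force: 30.9
t 4.9 P [ 0.6435 -0.1543  0.1291] yaw -64.81 tilt [-0.    -0.003 -1.   ] q [-2.38e+01  3.75e+01  6.38e+01  1.00e-01  7.86e+01  1.31e+02] F [4.  7.5 3.2] M [ 1.05 -0.34 -0.05] w 0.0156 gf 30.9
```

```bash
python3 -m jog '[[0,0,0,0,-0.001,0,10],[0,0,0,0,0,0,10],[0,0,0,0,0,0,10],[0,0,0,0,0,0,10]]'
python3 -m jog '[[0,0,-0.08,0,0,0,10],[0,0,-0.15,0,0,0,10],[0,0,-0.15,0,0,0,10],[0,0,-0.15,0,0,0,10],[0,0,-0.15,0,0,0,10],[0,0,-0.15,0,0,0,10],[0,0,-0.15,0,0,0,10]]'
python3 -m jog '[[0,0,-0.15,0,0,0,10],[0,0,-0.15,0,0,0,10],[0,0,-0.15,0,0,0,10],[0,0,-0.15,0,0,0,10],[0,0,-0.15,0,0,0,10],[0,0,-0.15,0,0,0,10],[0,0,-0.13,0,0,0,10],[0,0,-0.084,0,0,0,10],[0,0,0,0,0,0,10]]'
python3 -c "
from h import *; st()"
```

```text
time_s: 5.4
position: [0.6436, -0.1543, 0.1291]
tool_rot: [[0.425, -0.905, 0.001], [-0.905, -0.425, 0.001], [-0.001, -0.001, -1.0]]
ft_force: [-1.2, 6.0, 4.9]
grip_width: 0.0156
gripper_force: 31.1
time_s: 6.28
position: [0.6429, -0.1553, 0.1291]
tool_rot: [[0.989, -0.147, -0.001], [-0.147, -0.989, -0.0], [-0.001, 0.0, -1.0]]
ft_force: [-5.4, 1.4, 5.2]
grip_width: 0.0159
gripper_force: 31.2
time_s: 7.4
position: [0.6435, -0.1566, 0.1291]
tool_rot: [[0.573, 0.82, 0.001], [0.82, -0.573, -0.002], [-0.002, 0.002, -1.0]]
ft_force: [-3.4, -4.3, 3.6]
grip_width: 0.0155
gripper_force: 31.0
t 7.4 P [ 0.6435 -0.1566  0.1291] yaw 55.05 tilt [-0.002  0.002 -1.   ] q [-23.9  37.6  63.7  -0.1  78.7  11.1] F [-3.4 -4.3  3.6] M [-0.65  0.36  0.04] w 0.0155 gf 31.0
```

```bash
python3 -m jog '[[0,0,0,0,0,0,10],[0,0,0,0,0,0,10],[0,0,0,0,0,0,10],[0,0,0,0,0,0,10],[0,0,0.08,0,0,0,10],[0,0,0.15,0,0,0,10],[0,0,0.15,0,0,0,10],[0,0,0.15,0,0,0,10],[0,0,0.15,0,0,0,10]]'
python3 -m jog '[[0,0,0.15,0,0,0,10],[0,0,0.15,0,0,0,10],[0,0,0.15,0,0,0,10],[0,0,0.15,0,0,0,10],[0,0,0.13,0,0,0,10],[0,0,0.09,0,0,0,10],[0,0,0.069,0,0,0,10],[0,0,0,0,0,0,10]]'
python3 -c "
from h import *; st()"
```

```text
time_s: 8.52
position: [0.6429, -0.1559, 0.1291]
tool_rot: [[0.962, 0.272, -0.001], [0.272, -0.962, -0.001], [-0.001, 0.001, -1.0]]
ft_force: [-5.5, -0.9, 6.5]
grip_width: 0.0159
gripper_force: 31.3
time_s: 9.52
position: [0.6431, -0.1548, 0.1291]
tool_rot: [[0.82, -0.572, -0.001], [-0.572, -0.82, 0.001], [-0.001, -0.0, -1.0]]
ft_force: [-3.6, 2.8, 6.3]
grip_width: 0.0154
gripper_force: 31.3
t 9.53 P [ 0.6431 -0.1548  0.1291] yaw -34.91 tilt [-0.001 -0.    -1.   ] q [-23.8  37.5  63.7   0.   78.8 101.1] F [-3.6  2.8  6.3] M [ 0.32  0.81 -0.03] w 0.0154 gf 31.3
```

```bash
python3 -m jog '[[0,0,0,0,0,0,10],[0,0,0,0,0,0,10],[0,0,0,0,0,0,10],[0,0,0,0,0,0,10],[0,0,0,0,0,0,10],[0,0,0,0,0,0,60],[0,0,0,0,0,0,60],[0,0,0,0,0,0,60],[0,0,0,0,0,0,60]]'
python3 -m jog '[[0,0,0,0,0,-0.01,60],[0,0,0,0,0,-0.025,60],[0,0,0,0,0,-0.035,60],[0,0,0,0,0,-0.025,60],[0,0,0,0,0,-0.01,60]]'
python3 - <<'E'
from rig import optics
from h import *
st(.600,.0320)
d=optics.get_image("scene"); np.savez("pics/s2.npz",**d)
d2=optics.get_image("top")
cv2.imwrite("pics/s2.png",np.hstack([cv2.resize(q[y:y+150,x:x+110,::-1],None,fx=3.5,fy=3.5,interpolation=2) for q,x,y in((d["pixels"],180,165),(d2["pixels"],225,110))]))
E
```

```text
time_s: 10.65
position: [0.6435, -0.1554, 0.1282]
tool_rot: [[0.821, -0.571, -0.0], [-0.571, -0.821, 0.0], [-0.0, -0.0, -1.0]]
ft_force: [-0.3, -1.0, -0.6]
grip_width: 0.0512
gripper_force: 0.0
time_s: 11.28
position: [0.6438, -0.1555, 0.2355]
tool_rot: [[0.821, -0.571, 0.003], [-0.571, -0.821, -0.001], [0.003, -0.001, -1.0]]
ft_force: [0.3, 0.1, -1.4]
grip_width: 0.0512
gripper_force: 0.0
t 11.28 P [ 0.6438 -0.1555  0.2355] yaw -34.79 tilt [ 0.003 -0.001 -1.   ] q [-23.8  33.4  53.8  -0.   92.6 101. ] F [ 0.3  0.1 -1.4] M [-0.    0.04  0.01] w 0.0512 gf 0.0
tool shift [-0.1429 -0.129  -0.0004]
```

View pics/s2.png

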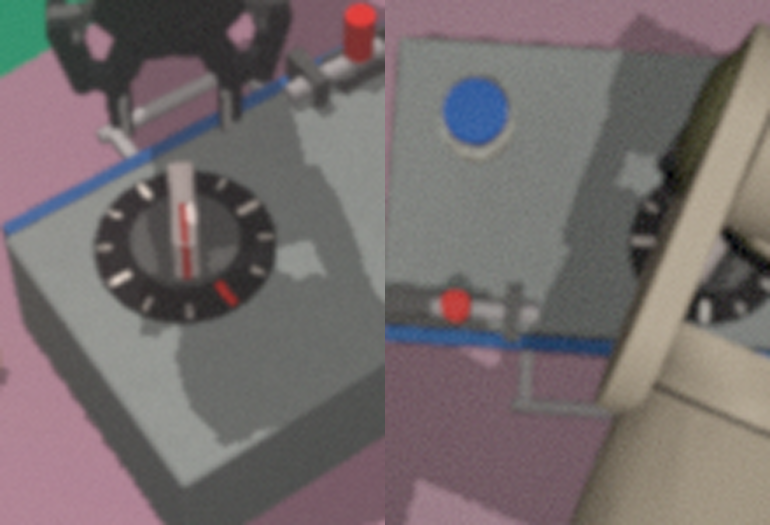

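The dial's pointer stands on the first mark clockwise of the red 0 (left half, bar stripe at (186,240), mark 1 at (189,310)); the jar and knob are untouched. Next the bolt.

```bash
python3 -m jog '[[0,0,0,-0.0114,-0.0103,0,60],[0,0,0,-0.0272,-0.0245,0,60],[0,0,0,-0.0329,-0.0297,0,60],[0,0,0,-0.0329,-0.0297,0,60],[0,0,0,-0.0272,-0.0245,0,60],[0,0,0,-0.0114,-0.0103,0,60]]'
python3 -m jog '[[0,0,-0.14,0,0,0,60],[0,0,-0.15,0,0,0,60],[0,0,-0.15,0,0,0,60],[0,0,-0.15,0,0,0,60],[0,0,-0.15,0,0,0,60],[0,0,-0.15,0,0,0,60],[0,0,-0.15,0,0,0,60],[0,0,-0.15,0,0,0,60]]'
python3 -m jog '[[0,0,-0.15,0,0,0,60],[0,0,-0.15,0,0,0,60],[0,0,-0.15,0,0,0,60],[0,0,-0.15,0,0,0,60],[0,0,-0.15,0,0,0,60],[0,0,-0.15,0,0,0,60],[0,0,0,0,0,0,60]]'
python3 -c "
from h import *; st(.600,.032,.134)"
```

```text
time_s: 12.12
position: [0.5985, 0.0346, 0.2326]
tool_rot: [[0.823, -0.569, -0.002], [-0.569, -0.823, 0.0], [-0.002, 0.001, -1.0]]
ft_force: [0.0, -0.7, 0.0]
grip_width: 0.0514
gripper_force: 0.0
time_s: 13.12
position: [0.5995, 0.0319, 0.2326]
tool_rot: [[0.833, 0.554, -0.001], [0.554, -0.833, 0.0], [-0.001, -0.001, -1.0]]
ft_force: [-0.6, 0.4, -0.4]
grip_width: 0.0511
gripper_force: 0.0
time_s: 14.0
position: [0.5995, 0.0319, 0.2327]
tool_rot: [[0.09, 0.996, -0.001], [0.996, -0.09, 0.0], [-0.0, -0.001, -1.0]]
ft_force: [-0.2, -0.1, 0.7]
grip_width: 0.0513
gripper_force: 0.0
t 14.0 P [0.5995 0.0319 0.2327] yaw 84.85 tilt [-0.    -0.001 -1.   ] q [-8.2 26.9 65.7 -0.  87.5 -3.1] F [-0.2 -0.1  0.7] M [-0.02  0.   -0.02] w 0.0513 gf 0.0
tool shift [0.0001 0.0006 0.0987]
```

```bash
python3 -m jog '[[0,0,0,0,0,0.02,60],[0,0,0,0,0,0.03,60],[0,0,0,0,0,0.03,60],[0,0,0,0,0,0.013,60],[0,0,0,0,0,0.005,60],[0,0,0,0,0,0,40],[0,0,0,0,0,0,10],[0,0,0,0,0,0,10],[0,0,0,0,0,0,10],[0,0,0,0,0,0,10]]' 40
python3 -c "
from h import *; st()"
```

```text
time_s: 15.25
position: [0.6007, 0.0321, 0.1365]
tool_rot: [[0.088, 0.996, 0.004], [0.996, -0.088, -0.0], [-0.0, 0.004, -1.0]]
ft_force: [5.2, -0.3, 4.6]
grip_width: 0.0206
gripper_force: 39.9
t 15.25 P [0.6007 0.0321 0.1365] yaw 84.95 tilt [-0.     0.004 -1.   ] q [-8.2 31.4 74.4  0.  74.  -3.2] F [ 5.2 -0.3  4.6] M [ 0.04 -0.73 -0.04] w 0.0206 gf 39.9
```

```bash
python3 -m jog '[[0,0,0,0.003,0.001,0,10],[0,0,0,0.007,0,0,10],[0,0,0,0.008,0,0,10],[0,0,0,0.008,0,0,10],[0,0,0,0.006,0,0,10],[0,0,0,0.004,0,0,10],[0,0,0,0.002,0,0,10],[0,0,0,0,0,0,10]]'
python3 -c "
from h import *; st()"
python3 -m jog '[[0,0,0,0.002,0,0,10],[0,0,0,0.002,0,0,10],[0,0,0,0,0,0,10]]'
python3 -c "
from h import *; st()"
```

```text
time_s: 16.25
position: [0.6041, 0.0698, 0.1365]
tool_rot: [[0.088, 0.996, 0.001], [0.996, -0.088, -0.001], [-0.001, 0.001, -1.0]]
ft_force: [1.1, 0.2, 7.5]
grip_width: 0.0209
gripper_force: 40.3
t 16.25 P [0.6041 0.0698 0.1365] yaw 84.96 tilt [-0.001  0.001 -1.   ] q [-4.5 32.  73.2 -0.  74.7  0.5] F [1.1 0.2 7.5] M [-0.16 -0.06 -0.08] w 0.0209 gf 40.3
time_s: 16.62
position: [0.6044, 0.0731, 0.1365]
tool_rot: [[0.088, 0.996, 0.001], [0.996, -0.088, -0.002], [-0.002, 0.001, -1.0]]
ft_force: [-0.1, -3.0, 7.7]
grip_width: 0.0209
gripper_force: 40.3
t 16.62 P [0.6044 0.0731 0.1365] yaw 84.94 tilt [-0.002  0.001 -1.   ] q [-4.2 32.1 73.  -0.1 74.8  0.9] F [-0.1 -3.   7.7] M [-0.59  0.04 -0.05] w 0.0209 gf 40.3
```

```bash
python3 -m jog '[[0,0,0,0.002,0,0,10],[0,0,0,0.001,0,0,10],[0,0,0,0,0,0,10]]'
python3 -m jog '[[0,0,0,0.001,0,0,10],[0,0,0,0.001,0,0,10],[0,0,0,0,0,0,10]]'
python3 -c "
from h import *; st()"
```

```text
time_s: 17.0
position: [0.6045, 0.0732, 0.1365]
tool_rot: [[0.089, 0.996, -0.0], [0.996, -0.089, -0.007], [-0.007, 0.0, -1.0]]
ft_force: [-2.8, -18.1, 8.5]
grip_width: 0.021
gripper_force: 40.4
time_s: 17.38
position: [0.6045, 0.0734, 0.1365]
tool_rot: [[0.09, 0.996, -0.001], [0.996, -0.09, -0.01], [-0.01, -0.0, -1.0]]
ft_force: [-5.1, -26.2, 9.0]
grip_width: 0.0208
gripper_force: 40.5
t 17.38 P [0.6045 0.0734 0.1365] yaw 84.83 tilt [-0.01 -0.   -1.  ] q [-4.  32.2 72.9 -0.6 74.9  1.4] F [ -5.1 -26.2   9. ] M [-4.07  0.72  0.02] w 0.0208 gf 40.5
```

```bash
python3 -m jog '[[0,0,0,-0.002,0,0,10],[0,0,0,-0.002,0,0,10],[0,0,0,0,0,0,60],[0,0,0,0,0,0,60],[0,0,0,0,0,0,60],[0,0,0,0,0,-0.01,60],[0,0,0,0,0,-0.02,60],[0,0,0,0,0,-0.03,60],[0,0,0,0,0,-0.01,40],[0,0,0,0,0,0,40]]'
python3 -c "
from h import *; st(.519,-.071,.066)"
```

```text
time_s: 18.62
position: [0.6045, 0.075, 0.2056]
tool_rot: [[0.088, 0.996, 0.001], [0.996, -0.088, -0.0], [0.0, 0.001, -1.0]]
ft_force: [0.4, -0.3, -0.3]
grip_width: 0.0343
gripper_force: 0.0
t 18.62 P [0.6045 0.075  0.2056] yaw 84.97 tilt [ 0.     0.001 -1.   ] q [-4.1 28.8 67.   0.  84.2  1. ] F [ 0.4 -0.3 -0.3] M [ 0.05 -0.02  0.02] w 0.0343 gf 0.0
tool shift [-0.1529 -0.0724  0.1395]
```

```bash
python3 -m jog '[[0,0,0,-0.012,-0.006,0,40],[0,0,0,-0.03,-0.014,0,40],[0,0,0,-0.035,-0.0165,0,40],[0,0,0,-0.035,-0.0165,0,40],[0,0,0,-0.028,-0.0134,0,40],[0,0,0,-0.0129,-0.006,0,40],[0,0,0,0,0,0.02,40],[0,0,0,0,0,0.03,40],[0,0,0,0,0,0.02,40],[0,0,0,0,0,0,40]]'
python3 - <<'E'
from rig import optics
from h import *
st(.519,-.071,.066)
d=optics.get_image("scene"); d2=optics.get_image("top")
P=[[.519,-.071,.082]]
print(proj(d,P),proj(d2,P))
cv2.imwrite("pics/s3.png",np.hstack([cv2.resize(q[y:y+150,x:x+130,::-1],None,fx=3,fy=3,interpolation=2) for q,x,y in((d["pixels"],190,130),(d2["pixels"],215,130))]))
E
```

```text
time_s: 19.88
position: [0.5181, -0.0706, 0.1339]
tool_rot: [[0.088, 0.996, -0.003], [0.996, -0.088, 0.001], [0.001, -0.004, -1.0]]
ft_force: [-0.1, 0.4, 0.2]
grip_width: 0.0342
gripper_force: 0.0
t 19.88 P [ 0.5181 -0.0706  0.1339] yaw 84.97 tilt [ 0.001 -0.004 -1.   ] q [-20.7  24.6  87.4   0.   68.2 -15.7] F [-0.1  0.4  0.2] M [ 0.01 -0.02  0.02] w 0.0342 gf 0.0
tool shift [-0.0004  0.0012  0.0679]
[[228.99258965 192.6477569 ]] [[284.76838971 227.03767098]]
```

View pics/s3.png

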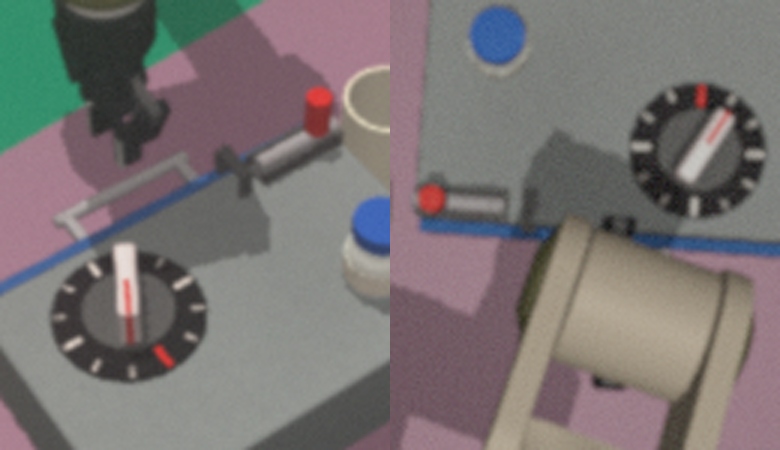

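The bolt is drawn clear of the staple (knob at (318,110) in the left half), the dial is on 1, and the fingers hang above the handle bar's middle. Going down.

```bash
python3 -m jog '[[0,0,0,0,0.001,0.02,40],[0,0,0,0,0,0.025,40],[0,0,0,0,0,0.015,40],[0,0,0,0,0,0.006,40],[0,0,0,0,0,0,40],[0,0,0,0,0,0,15],[0,0,0,0,0,0,4],[0,0,0,0,0,0,4],[0,0,0,0,0,0,4],[0,0,0,0,0,0,4]]' 50
python3 -c "
from h import *; st()"
```

```text
time_s: 21.22
position: [0.5205, -0.0713, 0.0703]
tool_rot: [[0.088, 0.996, 0.002], [0.996, -0.088, -0.001], [-0.0, 0.002, -1.0]]
ft_force: [-0.3, 1.2, 5.4]
grip_width: 0.01
gripper_force: 48.9
t 21.23 P [ 0.5205 -0.0713  0.0703] yaw 84.96 tilt [-0.     0.002 -1.   ] q [-20.7  29.5  91.7   0.   58.7 -15.7] F [-0.3  1.2  5.4] M [ 0.09  0.01 -0.02] w 0.01 gf 48.9
```

```bash
python3 -m jog '[[0,0,0,0,-0.003,0,4],[0,0,0,0,-0.007,0,4],[0,0,0,0,-0.011,0,4],[0,0,0,0,-0.013,0,4],[0,0,0,0,-0.013,0,4],[0,0,0,0,-0.013,0,4],[0,0,0,0,-0.011,0,4],[0,0,0,0,-0.007,0,4],[0,0,0,0,-0.003,0,4],[0,0,0,0,0,0,4]]'
python3 -c "
from h import *; st()"
```

```text
time_s: 22.48
position: [0.4394, -0.064, 0.0702]
tool_rot: [[0.088, 0.996, 0.002], [0.996, -0.088, -0.001], [-0.0, 0.002, -1.0]]
ft_force: [-1.4, 2.7, 10.8]
grip_width: 0.0101
gripper_force: 49.6
t 22.48 P [ 0.4394 -0.064   0.0702] yaw 84.95 tilt [-0.     0.002 -1.   ] q [-23.6  23.3 104.3   0.   52.3 -18.6] F [-1.4  2.7 10.8] M [0.27 0.04 0.05] w 0.0101 gf 49.6
```

```bash
python3 -m jog '[[0,0,0,0,0,0,45],[0,0,0,0,0,0,45],[0,0,0,0,0,0,45],[0,0,0,0,0,0,45],[0,0,0,0,0,-0.01,45],[0,0,0,0,0,-0.02,45],[0,0,0,0,0,-0.03,45],[0,0,0,0,0,-0.04,45],[0,0,0,0,0,-0.04,45]]'
python3 -m jog '[[0,0,0,-0.03,-0.005,-0.02,45],[0,0,0,-0.05,-0.01,0,45],[0,0,0,-0.055,-0.01,0,45],[0,0,0,-0.055,-0.01,0,45],[0,0,0,-0.05,-0.01,0,45],[0,0,0,-0.02,0,0,45],[0,0,0,0,0,0,45],[0,0,0,0,0,0,45]]'
python3 - <<'E'
from rig import optics
from h import *
st()
d=optics.get_image("scene"); d2=optics.get_image("top")
for c,q in(("s",d),("t",d2)): np.savez(f"pics/{c}4.npz",**q)
t=load("top0")
for n in (t,d2):
    p=n["pixels"].astype(int)
    y=(p[...,0]>150)&(p[...,1]>120)&(p[...,2]<90); b=(p[...,2]>120)&(p[...,0]<80)&(p[...,1]<120)
    for nm,m in(("yellow",y),("blue",b)): print(nm,[(c,a[4]) for a,c,_ in blobs(m,40)])
cv2.imwrite("pics/s4.png",np.hstack([cv2.resize(q[y:y+170,x:x+w,::-1],None,fx=2.2,fy=2.2,interpolation=2) for q,x,y,w in((d["pixels"],180,120,180),(d2["pixels"],175,110,180))]))
E
```

```text
time_s: 23.6
position: [0.4389, -0.0639, 0.2113]
tool_rot: [[0.088, 0.996, 0.0], [0.996, -0.088, -0.0], [-0.0, 0.0, -1.0]]
ft_force: [0.2, 0.1, -0.1]
grip_width: 0.0386
gripper_force: 0.0
time_s: 24.6
position: [0.3719, -0.3177, 0.2295]
tool_rot: [[0.087, 0.996, 0.0], [0.996, -0.087, 0.0], [0.0, -0.0, -1.0]]
ft_force: [-0.5, 0.0, -0.4]
grip_width: 0.0381
gripper_force: 0.0
t 24.6 P [ 0.3719 -0.3177  0.2295] yaw 85.03 tilt [ 0. -0. -1.] q [-54.4  15.8  83.8   0.   80.4 -49.4] F [-0.5  0.  -0.4] M [-0.01  0.02  0.05] w 0.0381 gf 0.0
yellow [([378.66, 230.85], 719)]
blue [([250.37, 141.37], 248), ([242.2, 205.76], 101), ([304.94, 210.3], 250)]
yellow [([377.98, 233.08], 770)]
blue [([250.43, 141.28], 247), ([232.1, 236.15], 59), ([296.49, 240.88], 203)]
```

View pics/s4.png

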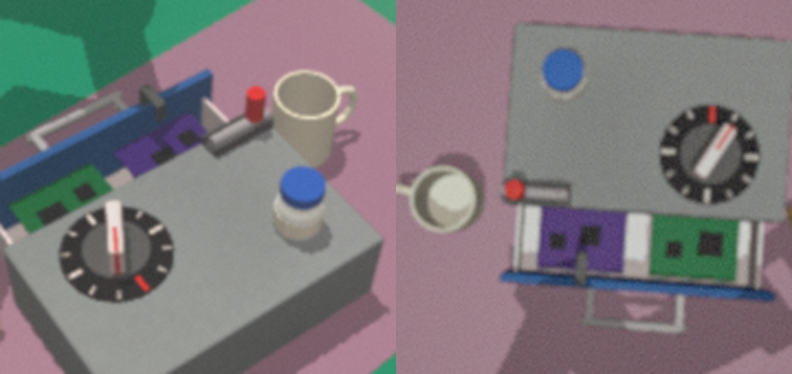

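The drawer stands open (front moved from row about 208 to 240 in the top view), the pointer is on mark 1, and the bolt is drawn. The mug, jar and meter have not moved; the small shift in the meter's mask comes from shadow. The gripper is clear of everything.

```bash
python3 -c "
from rig import job; print(job.close_job())"
```

```text
the job is handed in; nothing more can be done
None
```

The lock box is open and the job is handed in at about 25 s of the 64 s allowed: dial turned 2–10–1 and left on 1, bolt drawn to its end stop, drawer pulled out about 80 mm, everything released, and the mug, meter and jar not touched.

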